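Weigh the balance slugs from the ejector rack

ROBOT

A 6-joint arm with a two-finger parallel gripper is mounted at the origin on the work surface. World frame = base frame: x ahead of the robot, y to its left, z up, the work surface at z = 0. Lengths are in m, angles in rad, forces in N, time in s.
With the tool pointing down it reaches from about 0.375 to 0.9 m from the base axis. Payload 3.1 kg.
Tool frame: the origin (TCP) lies at the very end of the fingers, on their centre line; the grasp point (between the pads) lies 19 mm behind it; z points along the fingers, y is the line along which they close (so a half turn about z gives the same grasp; the last joint's range is limited). The gripper opens to 85 mm and grips with 20 to 120 N. Pads are 22 mm wide; open, the fingers measure 114 mm over their backs; the gripper's body (76 mm by 85 mm) begins 54 mm behind the grasp point. The pads swing forward as they close: fully open they stand 13 mm farther back than shut.
Start: joints at [-1.327, 0.527, 1.433, -0, 1.181, -0.178], TCP at [0.256, -0.57, 0.231] pointing down, gripper open.
Joint ranges: [-3.08, 3.08], [-0.75, 2.2], [0.22, 2.44], [-1.43, 4.57], [0, 2.65], [-2.85, 2.85]. Speed limits (rad/s): [2.79, 2.79, 3.14, 3.14, 3.14, 3.14].

INTERFACE

Orientations are given as a unit quaternion [x, y, z, w].
In Python, from station import telemetry, snapshot, ticket gives the robot as it stands.
- The arm moves only by the tool move_arm, never from a script. Its argument "commands" is text: rows parted by semicolons, each of 7 numbers parted by spaces: the shift along the tool's x, y, z in mm, then the turn, a rotation vector about the tool's x, y, z in degrees, then the opening, from -1 (shut) to 1 (fully open). A call has exactly 5 rows; each row is the pose to reach, as a shift and turn from the pose commanded when the call began, along the tool's axes at that moment; what a row does not reach only later rows make up. A row lasts 1/8 s, in which the tool goes at most 62.5 mm and 10.7 degrees, less where a joint would pass 70% of its speed; a pose out of reach is approached as far as the arm can. A call with a gripper value outside its range is refused whole. The fingers move at their own pace and stop on an object; "grip_force" is the grip in N (left out, the last holds). Time passes only in rows, so rows that repeat a pose let the fingers close, or fill a call up. It gives the time, the measured TCP pose, the force, the opening and the grip force at its end, in the units of the state.
- telemetry.sense(): the state, without advancing time (a new reading comes with each control period).
- snapshot(name): name is "scene" or "top" or "wrist"; returns a dict with "image" (480x640x3 uint8, red, green, blue), "fx", "fy", "cx", "cy" (pixels), "pose" (4x4, takes a point from camera to world coordinates). Camera axes: x right, y down, z forward; pixel columns grow to the right and rows downward; lengths in m; the calibration is good to about 2 mm. A picture is of the moment at which its call begins. There is no depth.
- ticket.sign_off(): hands the job in; it is judged then, once.
The state is a dict: "t": time; "q": joint angles; "qd": joint speeds; "tau": joint torques, N m; "tcp_pos": TCP position; "tool_rot": TCP orientation; "force": force on the tool from outside, world axes, zero at the start; "ft_torque": the same for the moment, N m; "finger_gap": opening from 0.0 (shut) to 1.0 (fully open); "gripper_force": force on a finger pad.
Only numpy, scipy, OpenCV 4.12 (cv2) and the standard library are available. Lean on these libraries where they do the work, as an engineer would, in place of code of your own. Each camera call takes 0.05 s, during which the arm holds its last target. There are 200 camera calls.

TASK

Zero the scale by pressing its pedal fully down while the slugs are still at the rack and the pan is empty; then push every lead slug out of the rack with its own spring slide, keeping your fingers off a slug until it is out of its lane, and slide it over the plate, without lifting it, until it lies wholly on the stainless weighing pan, flat and not on another slug. With all of them on the pan and the pedal up, press the pedal fully down again to take the weight, and leave it with the pedal up, the slides back, every slug resting on the pan and the other things on the plate undisturbed.

Things in the scene. Friction and masses are not known exactly. Their poses are not given: they have to be found in the camera images.
- rack: green-painted fixed ejector rack, 276 x 100 mm; four floorless lanes 34 mm wide, centres at own x = -93, -31, 31, 93 mm (slides 1 to 4); slugs leave towards own -y. Origin on the table, mid-width, at the y of the slugs' pocket centres; lane mouths at y = -18 mm. Rails 18 mm high, lips up to 21 mm overlap the slugs' edges by 4 mm (y -18 to 18); rear bar at y = 70 to 82 mm, 22 mm high
- slide1 (a joint): travel (m) of the steel ejector slide of lane 1: 0 = at rest (rear), 0.05 = pressed fully to its stop towards the rack's -y. Its spring takes about 5 N at the start and 11 N at the stop and returns it when let go. At full travel a slug's centre stands at rack y = -49 mm, its trailing edge 15 mm outside the mouth
- slide1_tab (a point): centre of the top of the upright steel tab of slide 1; the tab is 20 (rack x) by 12 (rack y) mm and rises from the lane to 66 mm; press on its rear (+y) face, keeping the fingertips above 25 mm to clear rails and lips. At rest it is 46 mm behind the pocket centre
- slide2 (a joint): travel (m) of the steel ejector slide of lane 2: 0 = at rest (rear), 0.05 = pressed fully to its stop towards the rack's -y. Its spring takes about 5 N at the start and 11 N at the stop and returns it when let go. At full travel a slug's centre stands at rack y = -49 mm, its trailing edge 15 mm outside the mouth
- slide2_tab (a point): centre of the top of the upright steel tab of slide 2; the tab is 20 (rack x) by 12 (rack y) mm and rises from the lane to 66 mm; press on its rear (+y) face, keeping the fingertips above 25 mm to clear rails and lips. At rest it is 46 mm behind the pocket centre
- slide3 (a joint): travel (m) of the steel ejector slide of lane 3: 0 = at rest (rear), 0.05 = pressed fully to its stop towards the rack's -y. Its spring takes about 5 N at the start and 11 N at the stop and returns it when let go. At full travel a slug's centre stands at rack y = -49 mm, its trailing edge 15 mm outside the mouth
- slide3_tab (a point): centre of the top of the upright steel tab of slide 3; the tab is 20 (rack x) by 12 (rack y) mm and rises from the lane to 66 mm; press on its rear (+y) face, keeping the fingertips above 25 mm to clear rails and lips. At rest it is 46 mm behind the pocket centre
- slide4 (a joint): travel (m) of the steel ejector slide of lane 4: 0 = at rest (rear), 0.05 = pressed fully to its stop towards the rack's -y. Its spring takes about 5 N at the start and 11 N at the stop and returns it when let go. At full travel a slug's centre stands at rack y = -49 mm, its trailing edge 15 mm outside the mouth
- slide4_tab (a point): centre of the top of the upright steel tab of slide 4; the tab is 20 (rack x) by 12 (rack y) mm and rises from the lane to 66 mm; press on its rear (+y) face, keeping the fingertips above 25 mm to clear rails and lips. At rest it is 46 mm behind the pocket centre
- slug1: square lead balance slug 32 x 32 x 16 mm, 0.13 to 0.26 kg, lying flat on the plate in a lane of the rack (slug number = lane number); origin at the centre of its underside. May be absent
- slug2: square lead balance slug 32 x 32 x 16 mm, 0.13 to 0.26 kg, lying flat on the plate in a lane of the rack (slug number = lane number); origin at the centre of its underside. May be absent
- slug3: square lead balance slug 32 x 32 x 16 mm, 0.13 to 0.26 kg, lying flat on the plate in a lane of the rack (slug number = lane number); origin at the centre of its underside. May be absent
- slug4: square lead balance slug 32 x 32 x 16 mm, 0.13 to 0.26 kg, lying flat on the plate in a lane of the rack (slug number = lane number); origin at the centre of its underside. May be absent
- pan: bright stainless weighing pan let in flush with the plate, 250 (own x) by 110 (own y) mm, with a thin black border that does not count; origin at its centre on the table surface, no step to climb. Its grey indicator head (50 by 100, 60 mm high) is fixed with it at own x = +170 to +220 mm
- pedal (a joint): angle of the hinged spring pedal: 0 = up, 0.22 rad = down on its stop; spring, about 5 N at the start and 9 N at the stop at the tread
- pedal_tread (a point): point on the top face of the pedal plate (100 long, 68 wide, 6 thick, rubber ribs), 75 mm from its hinge and 25 mm from its free end. Site x points from the free end to the hinge, along the base; up at 51 mm above the table, down at 35 mm
- collar: steel shaft collar (ring) 48 outside, 26 bore, 22 high, standing flat; bystander; origin at centre of underside
- nut: round dark steel nut blank, 34 across, 18 high; bystander; origin at centre of underside
- mallet: mallet with blue rubber head (100 long, 56 across) and wooden handle 200 long, lying down; bystander; origin at centre of underside (mid-handle side, 85 mm from the head's axis, which lies towards its +x)
- spanner: steel spanner lying flat; bystander; origin at centre of underside
Things that resemble listed ones, but are neither listed nor needed, are in the scene too. Leave any blue look-alike of the slug3 alone. Leave any yellow look-alike of the slug2 alone.

How it is judged:
By the outcome, as a careful person would: the job done as asked, in the order asked, and still so for the second after the job is handed in, with the robot touching nothing.
Of slug1, slug2, slug3, slug4 only 3 to 4 are there at a start; the rules pass over those that are not, and their reading is None.
At some moment in a run one of slug1, slug2, slug3, slug4 may be knocked a few centimetres aside while the robot is not near it.
Once in a run the grip may slacken for a moment while it holds something.
It also fails if it takes over 210 s, if anything falls off the work surface, if the arm or the gripper's body presses on something with over 40 N, if the wrist force passes 120 N, or if a joint passes its speed limit or range.

## Working session

There is one attempt and no reset: what is moved stays moved. The work goes in short steps, Python scripts to look and compute and a tool call to move; the robot and the scene stay as the last step left them, time stands still between calls to the robot, and variables do not carry over. Pictures are saved under pics/ and viewed, at most 14 in all, crops included, and the job is handed in when it is done.

Besides the shell and the picture viewer there is one more tool, called after "Request:" by a JSON object that holds its "method" and its "body", one argument or row to a line. move_arm: Moves the arm, as the interface text tells. Its arguments: {"type":"object","properties":{"commands":{"type":"string"},"grip_force":{"type":"number"}},"required":["commands"]}

```bash
mkdir -p pics; ls
cat > h.py <<'E'
import numpy as np, cv2
from station import telemetry, snapshot, ticket
from scipy.spatial.transform import Rotation as R
def snap(cam,name):
    s=snapshot(cam); cv2.imwrite(f'pics/{name}.png',s['image'][:,:,::-1]); np.savez(f'pics/{name}.npz',**s); return s
def load(name): return np.load(f'pics/{name}.npz')
def world(s,u,v,z=0.):
    P=s['pose']; d=P[:3,:3]@np.array([(u-s['cx'])/s['fx'],(v-s['cy'])/s['fy'],1]); o=P[:3,3]
    return o+d*(z-o[2])/d[2]
def pix(s,p):
    P=s['pose']; c=P[:3,:3].T@(np.array(p)-P[:3,3]); return np.array([s['fx']*c[0]/c[2]+s['cx'],s['fy']*c[1]/c[2]+s['cy']])
def st():
    t=telemetry.sense(); print('t',round(t['t'],2),'tcp',np.round(t['tcp_pos'],4),'q',np.round(t['q'],2),'F',np.round(t['force'],1),'gap',round(t['finger_gap'],2)); print(np.round(R.from_quat(t['tool_rot']).as_matrix(),3)); return t
def to(p,z=None):
    "shift in tool axes mm from present pose to world point"
    t=telemetry.sense(); return np.round(R.from_quat(t['tool_rot']).as_matrix().T@(np.array(p)-t['tcp_pos'])*1000,1)
E
python3 - <<'E'
from h import *
a=snap('top','top0'); b=snap('scene','sc0'); st(); print(a['pose'],a['fx'])
E
```

```text
pics
t 0.1 tcp [ 0.2563 -0.5693  0.2304] q [-1.33  0.53  1.43 -0.    1.18 -0.18] F [-0.4 -1.  -0.5] gap 1.0
[[ 0.912  0.41  -0.   ]
 [ 0.41  -0.912  0.002]
 [ 0.    -0.002 -1.   ]]
[[-0.01424301 -0.99483211  0.10052962  0.45818884]
 [-0.99982251  0.01540977  0.01083909 -0.02211403]
 [-0.01233221 -0.10035739 -0.99487502  1.18114434]
 [ 0.          0.          0.          1.        ]] 524.865774338568
```

View pics/top0.png

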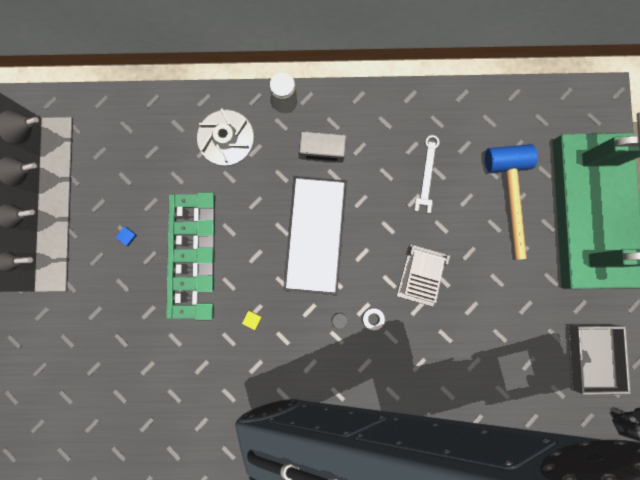

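View pics/sc0.png

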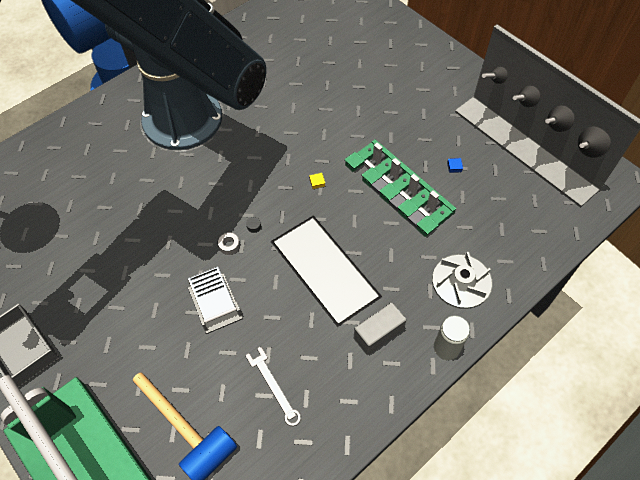

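The top view shows the rack at (190,256), opening to the right, with the pan at (316,236), its head at (323,146) and the pedal at (424,275). The nut is at (340,320), the collar at (374,318), and the look-alikes are blue (125,236) and yellow (251,320). Next is one close crop of the rack and pedal.

Run:
```python
from h import *
a=load('top0'); im=cv2.imread('pics/top0.png')
c1=cv2.resize(im[185:325,155:225],None,fx=4.2,fy=4.2,interpolation=cv2.INTER_CUBIC)
c2=cv2.resize(im[235:315,390:460],None,fx=4.2,fy=4.2,interpolation=cv2.INTER_CUBIC)
o=np.zeros((c1.shape[0],c1.shape[1]+c2.shape[1],3),np.uint8);o[:,:c1.shape[1]]=c1;o[:c2.shape[0],c1.shape[1]:]=c2
cv2.imwrite('pics/crop0.png',o)
# pan: bright blob
hsv=cv2.cvtColor(im,cv2.COLOR_BGR2HSV)
m=(hsv[...,2]>200)&(hsv[...,1]<40)
n,l,s,c=cv2.connectedComponentsWithStats(m.astype(np.uint8))
for i in range(1,n):
    if 3000<s[i,4]<9000:
        cs,_=cv2.findContours((l==i).astype(np.uint8),0,1)
        r=cv2.minAreaRect(cs[0]); print(s[i],c[i],r)
        for p in cv2.boxPoints(r): print(np.round(world(a,*p)[:2],4))
g=(hsv[...,0]>40)&(hsv[...,0]<90)&(hsv[...,1]>100)
g[:,300:]=0
ys,xs=np.nonzero(g); r=cv2.minAreaRect(np.c_[xs,ys].astype(np.float32)); print(r)
for p in cv2.boxPoints(r): print(np.round(world(a,*p,0.02)[:2],4))
for n_,p in dict(yellow=(251,320),nut=(340,320),collar=(374,318)).items(): print(n_,world(a,*p,.016))
```

```text
[ 186   59  321   37 5026] [340.43613211  70.0569041 ] ((346.10687255859375, 77.41565704345703), (32.63180160522461, 320.0166015625), 88.86930847167969)
[0.9853 0.2829]
[ 0.9859 -0.465 ]
[ 0.9073 -0.4624]
[0.9062 0.2806]
[ 286  179   58  113 5283] [314.7510884  235.26348666] ((314.5793151855469, 235.04830932617188), (48.664649963378906, 109.62004089355469), 4.763641834259033)
[0.4605 0.0529]
[0.7089 0.0298]
[ 0.6976 -0.0809]
[ 0.45   -0.0555]
((190.3824920654297, 255.37013244628906), (44.2552604675293, 125.1225814819336), 0.5672663450241089)
[0.3985 0.3119]
[0.677  0.3129]
[0.6743 0.2131]
[0.3962 0.2145]
yellow [0.39077392 0.1290554  0.016     ]
nut [ 0.38813186 -0.06650425  0.016     ]
collar [ 0.39146245 -0.14111171  0.016     ]
```

View pics/crop0.png

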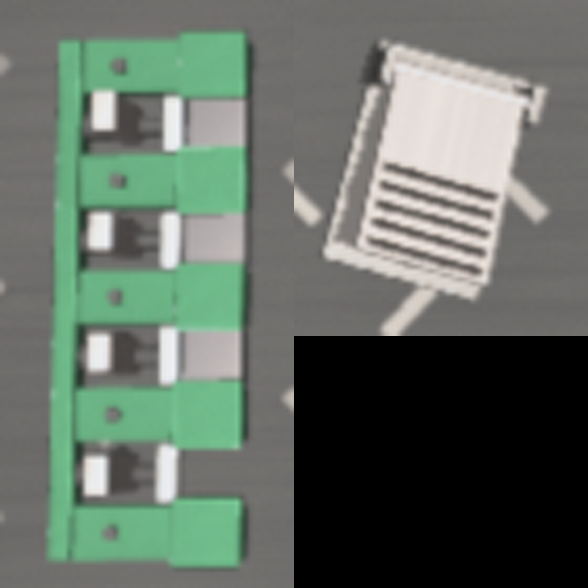

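The crop shows slugs in the upper three lanes and an empty bottom lane. The mouth faces world -y, so own x runs along world +x, the bottom lane is lane 1 and slug1 is absent. The pedal's free ribbed end is at about (421,297) and its hinge at about (430,258).

Run:
```python
from h import *
a=load('top0')
cr=lambda x,y:(155+(x+.5)/4.2-.5,185+(y+.5)/4.2-.5)
for p in [(103,110),(100,230),(98,352),(96,475)]: print('tab',np.round(world(a,*cr(*p),.066),4))
for p in [(216,122),(213,238),(212,354)]: print('slug',np.round(world(a,*cr(*p),.016),4))
cp=lambda x,y:(390+(x-294+.5)/4.2-.5,235+(y+.5)/4.2-.5)
f=world(a,*cp(423,262),.056); h=world(a,*cp(461,96),.036); d=(h-f)[:2]; L=np.linalg.norm(d); print('free',f,'hinge',h,L,'tread',f[:2]+d/L*.0245, np.degrees(np.arctan2(d[1],d[0])))
t=telemetry.sense()
tr=np.r_[f[:2]+d/L*.0245,.09]
print('shift to above tread',to(tr))
```

```text
tab [0.6282 0.2769 0.066 ]
tab [0.5665 0.2777 0.066 ]
tab [0.5044 0.278  0.066 ]
tab [0.4424 0.2783 0.066 ]
slug [0.6284 0.2296 0.016 ]
slug [0.5661 0.2308 0.016 ]
slug [0.5045 0.231  0.016 ]
free [ 0.4365406  -0.23644723  0.056     ] hinge [ 0.52134089 -0.2628824   0.036     ] 0.08882515864418285 tread [ 0.45993045 -0.24373865] -17.31405435089361
shift to above tread [ 319.2 -213.1  141. ]
```

Request:
{"method": "move_arm", "body": {
  "commands": "40 -27 10 0 0 -8 -1;90 -60 30 0 0 -18 -1;145 -97 50 0 0 -28 -1;195 -130 70 0 0 -38 -1;245 -164 90 0 0 -48 -1",
  "grip_force": 30
}}

```text
t: 0.72
tcp_pos: [0.4087, -0.3257, 0.1435]
tool_rot: [0.806, 0.591, 0.0, 0.0]
force: [0.6, -0.0, 0.8]
finger_gap: -0.002
gripper_force: 0.0
```

Run:
```python
from h import *
st(); print(to([.460,-.2437,.075]))
```

```text
t 0.72 tcp [ 0.4087 -0.3257  0.1435] q [-0.89  0.52  1.77  0.    0.85 -0.58] F [ 0.6 -0.   0.8] gap -0.0
[[ 0.3    0.954  0.   ]
 [ 0.954 -0.3   -0.   ]
 [ 0.     0.    -1.   ]]
[93.7 24.2 68.6]
```

Request:
{"method": "move_arm", "body": {
  "commands": "40 10 20 0 0 -8 -1;87 22 45 0 0 -17.5 -1;87 22 65 0 0 -17.5 -1;87 22 65 0 0 -17.5 -1;87 22 65 0 0 -17.5 -1"
}}

```text
t: 1.35
tcp_pos: [0.4556, -0.2518, 0.0796]
tool_rot: [0.709, 0.705, -0.0, 0.0]
force: [0.2, -0.1, -0.3]
finger_gap: -0.003
gripper_force: 0.0
```

Run:
```python
from h import *
st(); s=snap('wrist','w1');snap('top','t1'); print(to([.460,-.2437,.04]), pix(s,[.46,-.2437,.051]))
```

```text
t 1.35 tcp [ 0.4556 -0.2518  0.0796] q [-0.72  0.63  1.82 -0.    0.69 -0.71] F [ 0.2 -0.1 -0.3] gap -0.0
[[ 0.005  1.     0.   ]
 [ 1.    -0.005 -0.   ]
 [-0.     0.    -1.   ]]
[ 8.7  4.1 40. ] [335.6534595  270.66133922]
```

View pics/w1.png

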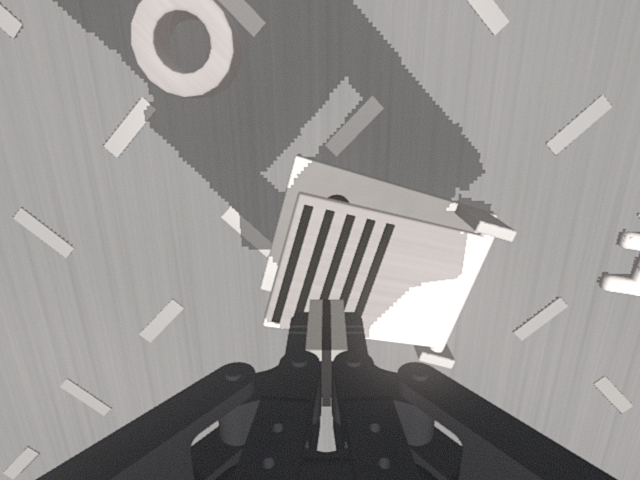

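The wrist view puts the tread point at about (332,269), which agrees with the estimate of (336,271). I'll press down next.

Request:
{"method": "move_arm", "body": {
  "commands": "0 0 0 0 0 0 -1;0 0 10 0 0 0 -1;0 0 25 0 0 0 -1;0 0 35 0 0 0 -1;0 0 43 0 0 0 -1"
}}

```text
t: 2.08
tcp_pos: [0.4538, -0.2506, 0.0354]
tool_rot: [0.708, 0.706, -0.001, -0.002]
force: [-4.7, -1.3, 10.7]
finger_gap: -0.001
gripper_force: 4.7
```

Request:
{"method": "move_arm", "body": {
  "commands": "0 0 0 0 0 0 -1;0 0 0 0 0 0 -1;0 0 0 0 0 0 -1;0 0 0 0 0 0 -1;0 0 0 0 0 0 -1"
}}

```text
t: 2.7
tcp_pos: [0.4539, -0.2506, 0.036]
tool_rot: [0.709, 0.706, -0.001, -0.002]
force: [-3.2, -0.5, 8.5]
finger_gap: -0.004
gripper_force: 4.2
```

Request:
{"method": "move_arm", "body": {
  "commands": "0 0 2 0 0 0 -1;0 0 4 0 0 0 -1;0 0 5 0 0 0 -1;0 0 5 0 0 0 -1;0 0 5 0 0 0 -1"
}}

```text
t: 3.32
tcp_pos: [0.454, -0.2506, 0.0345]
tool_rot: [0.708, 0.706, -0.001, -0.001]
force: [-8.2, 1.6, 37.2]
finger_gap: -0.001
gripper_force: 18.8
```

Request:
{"method": "move_arm", "body": {
  "commands": "0 0 -10 0 0 0 -1;0 0 -40 0 0 0 -1;20 0 -80 0 0 0 -1;70 20 -95 0 0 0 -1;130 40 -95 0 0 0 -1"
}}

```text
t: 3.95
tcp_pos: [0.4974, -0.1221, 0.1269]
tool_rot: [0.71, 0.704, 0.001, 0.002]
force: [0.9, 0.1, -0.2]
finger_gap: 0.0
gripper_force: 0.0
```

Request:
{"method": "move_arm", "body": {
  "commands": "55 17 0 0 0 0 -1;115 36 0 0 0 0 -1;175 55 0 0 0 0 -1;235 75 0 0 0 0 -1;295 93 0 0 0 0 -1"
}}

```text
t: 4.58
tcp_pos: [0.5899, 0.1728, 0.1249]
tool_rot: [0.709, 0.705, -0.001, -0.0]
force: [1.2, -0.6, -0.2]
finger_gap: 0.002
gripper_force: 0.0
```

Run:
```python
from h import *
st(); print(to([.6285,.302,.10]))
```

```text
t 4.58 tcp [0.5899 0.1728 0.1249] q [ 0.1   0.65  1.55 -0.    0.95  0.11] F [ 1.2 -0.6 -0.2] gap 0.0
[[ 0.005  1.    -0.001]
 [ 1.    -0.005 -0.   ]
 [-0.    -0.001 -1.   ]]
[129.3  38.   24.8]
```

Request:
{"method": "move_arm", "body": {
  "commands": "60 19 0 0 0 0 -1;115 38 10 0 0 0 -1;129 38 24 0 0 0 -1;129 38 24 0 0 0 -1;129 38 24 0 0 0 -1"
}}

```text
t: 5.2
tcp_pos: [0.6277, 0.2978, 0.1015]
tool_rot: [0.709, 0.705, -0.001, -0.0]
force: [0.2, 0.2, -0.2]
finger_gap: -0.0
gripper_force: 0.0
```

Run:
```python
from h import *
st(); s=snap('wrist','w2'); snap('top','t2'); 
for x,y in [(.6282,.2769),(.5665,.2777)]: print(pix(s,[x,y,.066]))
print(to([.6285,.302,.04]))
```

```text
t 5.2 tcp [0.6277 0.2978 0.1015] q [ 0.28  0.77  1.34 -0.    1.04  0.29] F [ 0.2  0.2 -0.2] gap -0.0
[[ 0.006  1.    -0.002]
 [ 1.    -0.006 -0.001]
 [-0.001 -0.002 -1.   ]]
[327.94122174 316.74013504]
[208.86715521 315.95079522]
[ 4.3 -0.1 62.6]
```

View pics/w2.png

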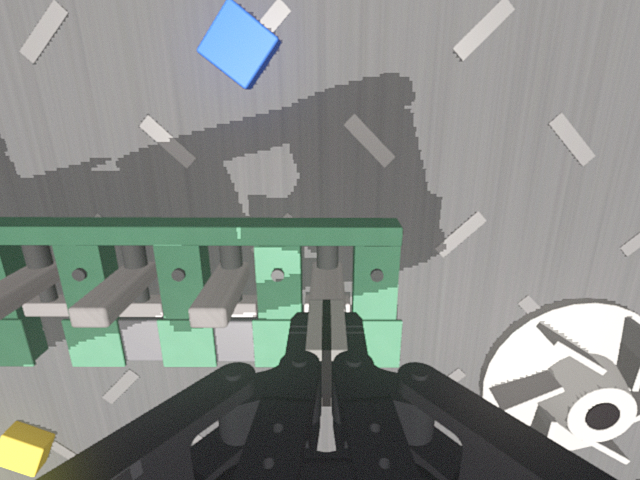

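The wrist view shows tab 3's top at (209,315), as predicted, and the closed fingers over lane 4. The blue and yellow decoys are clear. I'll go down behind tab 4 and push.

Request:
{"method": "move_arm", "body": {
  "commands": "4 0 0 0 0 0 -1;5 0 20 0 0 0 -1;5 0 62 0 0 0 -1;5 0 62 0 0 0 -1;5 0 62 0 0 0 -1"
}}

```text
t: 5.92
tcp_pos: [0.6287, 0.3046, 0.0403]
tool_rot: [0.709, 0.705, 0.0, 0.0]
force: [0.2, -0.2, -0.3]
finger_gap: -0.002
gripper_force: 0.0
```

Request:
{"method": "move_arm", "body": {
  "commands": "-10 0 0 0 0 0 -1;-24 0 0 0 0 0 -1;-37 0 0 0 0 0 -1;-48 0 0 0 0 0 -1;-56 0 0 0 0 0 -1"
}}

```text
t: 6.55
tcp_pos: [0.6294, 0.2518, 0.0421]
tool_rot: [0.71, 0.705, 0.004, -0.001]
force: [0.1, 11.7, -1.2]
finger_gap: -0.001
gripper_force: 6.1
```

Request:
{"method": "move_arm", "body": {
  "commands": "-2 0 0 0 0 0 -1;-4 0 0 0 0 0 -1;-4 0 0 0 0 0 -1;-4 0 0 0 0 0 -1;-4 0 0 0 0 0 -1"
}}

```text
t: 7.18
tcp_pos: [0.6293, 0.2478, 0.042]
tool_rot: [0.709, 0.705, 0.004, -0.001]
force: [0.1, 10.1, -0.9]
finger_gap: 0.004
gripper_force: 5.1
```

Request:
{"method": "move_arm", "body": {
  "commands": "-2 0 0 0 0 0 -1;-4 0 0 0 0 0 -1;-5 0 0 0 0 0 -1;-6 0 0 0 0 0 -1;-6 0 0 0 0 0 -1"
}}

```text
t: 7.8
tcp_pos: [0.6293, 0.2432, 0.0421]
tool_rot: [0.71, 0.705, 0.005, -0.001]
force: [1.1, 14.0, -1.3]
finger_gap: -0.003
gripper_force: 7.0
```

Request:
{"method": "move_arm", "body": {
  "commands": "-2 0 0 0 0 0 -1;-3 0 0 0 0 0 -1;-3 0 0 0 0 0 -1;-3 0 0 0 0 0 -1;-3 0 0 0 0 0 -1"
}}

```text
t: 8.43
tcp_pos: [0.6293, 0.2431, 0.0422]
tool_rot: [0.71, 0.704, 0.007, -0.002]
force: [0.3, 21.8, -2.6]
finger_gap: -0.004
gripper_force: 10.7
```

Request:
{"method": "move_arm", "body": {
  "commands": "20 0 0 0 0 0 -1;45 0 0 0 0 0 -1;66 0 0 0 0 0 -1;66 -20 0 0 0 0 -1;66 -62 0 0 0 0 -1"
}}

```text
t: 9.05
tcp_pos: [0.5679, 0.3021, 0.0405]
tool_rot: [0.709, 0.705, 0.001, 0.001]
force: [0.2, 0.7, -0.3]
finger_gap: 0.002
gripper_force: 0.0
```

Request:
{"method": "move_arm", "body": {
  "commands": "0 0 0 0 0 0 -1;0 0 0 0 0 0 -1;-12 0 0 0 0 0 -1;-26 0 0 0 0 0 -1;-40 0 0 0 0 0 -1"
}}

```text
t: 9.68
tcp_pos: [0.5682, 0.2642, 0.0408]
tool_rot: [0.71, 0.704, 0.004, -0.001]
force: [-0.2, 12.2, -0.1]
finger_gap: -0.001
gripper_force: 6.1
```

Request:
{"method": "move_arm", "body": {
  "commands": "-8 0 0 0 0 0 -1;-16 0 0 0 0 0 -1;-20 0 0 0 0 0 -1;-23 0 0 0 0 0 -1;-25 0 0 0 0 0 -1"
}}

```text
t: 10.3
tcp_pos: [0.5681, 0.2435, 0.041]
tool_rot: [0.711, 0.703, 0.006, -0.003]
force: [-0.8, 28.4, -1.9]
finger_gap: 0.005
gripper_force: 14.2
```

At the stop (28 N, y=0.2435). Now lane 2.

Request:
{"method": "move_arm", "body": {
  "commands": "20 0 0 0 0 0 -1;45 0 0 0 0 0 -1;66 0 0 0 0 0 -1;66 -20 0 0 0 0 -1;66 -62 0 0 0 0 -1"
}}

```text
t: 10.92
tcp_pos: [0.5065, 0.3032, 0.0402]
tool_rot: [0.709, 0.705, 0.001, 0.001]
force: [-0.6, -0.4, -1.3]
finger_gap: 0.002
gripper_force: 0.0
```

Request:
{"method": "move_arm", "body": {
  "commands": "0 0 0 0 0 0 -1;0 0 0 0 0 0 -1;-12 0 0 0 0 0 -1;-26 0 0 0 0 0 -1;-40 0 0 0 0 0 -1"
}}

```text
t: 11.55
tcp_pos: [0.5064, 0.265, 0.0406]
tool_rot: [0.71, 0.704, 0.003, -0.0]
force: [-0.4, 11.7, -1.5]
finger_gap: 0.002
gripper_force: 6.2
```

Request:
{"method": "move_arm", "body": {
  "commands": "-8 0 0 0 0 0 -1;-16 0 0 0 0 0 -1;-20 0 0 0 0 0 -1;-23 0 0 0 0 0 -1;-25 0 0 0 0 0 -1"
}}

```text
t: 12.18
tcp_pos: [0.5064, 0.2439, 0.0408]
tool_rot: [0.711, 0.703, 0.006, -0.002]
force: [-2.4, 30.0, -1.7]
finger_gap: 0.003
gripper_force: 15.3
```

Now back off, lift and stand clear for a look.

Request:
{"method": "move_arm", "body": {
  "commands": "20 0 0 0 0 0 -1;45 0 0 0 0 0 -1;66 0 0 0 0 0 -1;66 0 -50 0 0 0 -1;66 0 -90 0 0 0 -1"
}}

```text
t: 12.8
tcp_pos: [0.5047, 0.304, 0.1308]
tool_rot: [0.709, 0.705, -0.001, -0.0]
force: [1.1, 0.8, 0.3]
finger_gap: -0.004
gripper_force: 0.0
```

Request:
{"method": "move_arm", "body": {
  "commands": "-10 0 -20 0 0 0 -0.4;-50 -10 -20 0 0 0 0;-100 -20 -20 0 0 0 0.2;-100 -20 -20 0 0 0 0.2;-100 -20 -20 0 0 0 0.2"
}}

```text
t: 13.42
tcp_pos: [0.4842, 0.2038, 0.15]
tool_rot: [0.709, 0.705, -0.0, -0.0]
force: [0.4, -0.0, 0.4]
finger_gap: 0.598
gripper_force: 0.0
```

Run:
```python
from h import *
st(); s=snap('wrist','w3'); snap('top','t3'); print(pix(s,[.505,.182,.016]))
```

```text
t 13.43 tcp [0.4842 0.2038 0.15  ] q [0.19 0.51 1.76 0.   0.87 0.19] F [ 0.4 -0.   0.4] gap 0.6
[[ 0.006  1.    -0.   ]
 [ 1.    -0.006  0.   ]
 [ 0.    -0.    -1.   ]]
[353.98796552 250.45139983]
```

View pics/t3.png

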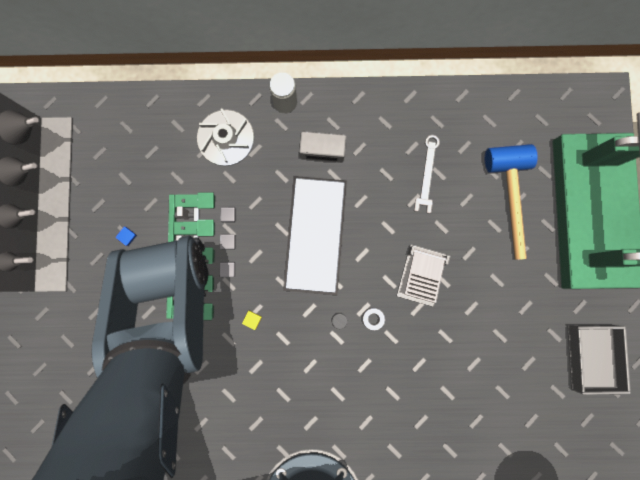

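The top view shows all three slugs out in front of the mouth at (228,214), (228,241) and (228,269). I'll measure them by segmentation in the next step.

```bash
cat >> h.py <<'E'
def slugs(s,box,lo=120,hi=190):
    "square grey patches in a pixel box (c0,c1,r0,r1)"
    im=s['image'].astype(int); c0,c1,r0,r1=box
    m=np.zeros(im.shape[:2],np.uint8); sub=im[r0:r1,c0:c1]
    m[r0:r1,c0:c1]=(sub.mean(2)>lo)&(sub.mean(2)<hi)&(np.ptp(sub,axis=2)<40)
    m=cv2.morphologyEx(m,cv2.MORPH_OPEN,np.ones((7,7),np.uint8))
    for c in cv2.findContours(m,0,1)[0]:
        r=cv2.minAreaRect(c)
        if r[1][0]>9: 
            p=[world(s,*q,.016) for q in cv2.boxPoints(r)]; d=p[1]-p[0]
            print('slug',np.round(r[0],1),np.round(r[1],1),np.round(np.mean(p,0)[:2],4),'yaw',round(np.degrees(np.arctan2(d[1],d[0]))%90,1))
E
python3 - <<'E'
from h import *
s=load('t3'); print(s['image'][214,228],s['image'][225,260]); slugs(s,(215,245,200,285))
print(to([.5045,.181,.06]))
E
```

```text
[187 180 181] [111 110 108]
slug [227.  213.5] [13. 14.] [0.628  0.1824] yaw 89.1
[-23.7  20.2  90. ]
```

View pics/w3.png

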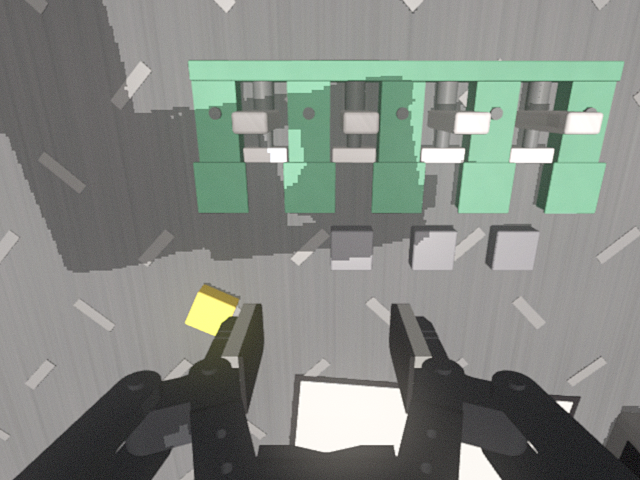

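The wrist view shows the slugs aligned at (352,247), (433,249) and (514,249), with all slides back. I'll descend astride slug 2.

Request:
{"method": "move_arm", "body": {
  "commands": "-22 21 40 0 0 0 0.2;-22 21 90 0 0 0 0.2;-22 21 90 0 0 0 0.2;-22 21 90 0 0 0 0.2;-22 21 90 0 0 0 0.2"
}}

```text
t: 14.15
tcp_pos: [0.5062, 0.183, 0.0623]
tool_rot: [0.708, 0.706, 0.002, 0.001]
force: [0.2, -0.3, -0.2]
finger_gap: 0.603
gripper_force: 0.0
```

Run:
```python
from h import *
st(); s=snap('wrist','w4'); im=cv2.imread('pics/w4.png'); 
for x in(-16,16):
  for y in (-16,16): 
    p=pix(s,[.505+x/1e3,.182+y/1e3,.016]); print(p); cv2.circle(im,tuple(int(v) for v in p),3,(0,0,255),1)
cv2.imwrite('pics/w4b.png',im)
```

```text
t 14.15 tcp [0.5062 0.183  0.0623] q [0.14 0.67 1.78 0.   0.68 0.14] F [ 0.2 -0.3 -0.2] gap 0.6
[[ 0.004  1.     0.004]
 [ 1.    -0.004  0.001]
 [ 0.001  0.004 -1.   ]]
[294.60773407 300.34698495]
[292.76020164 244.74221039]
[353.75079437 300.0031292 ]
[354.95588219 244.41566507]
```

View pics/w4b.png

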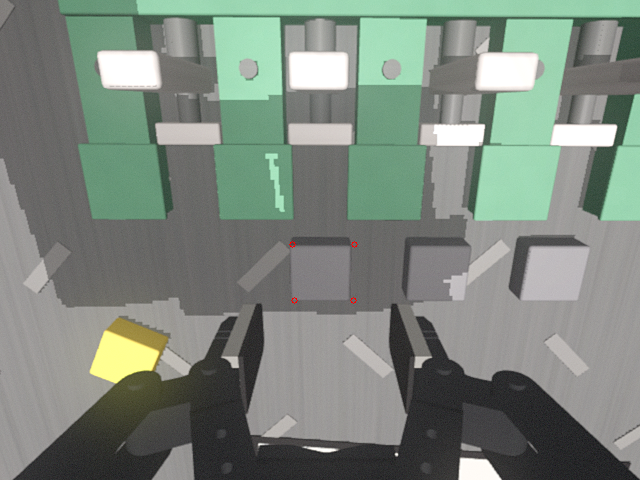

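Slug 2 matches the predicted outline (292–352, 238–300) and is centred between the fingers. I'll descend and grip.

Request:
{"method": "move_arm", "body": {
  "commands": "0 -1 30 0 0 0 0.2;0 -1 50 0 0 0 0.2;0 -1 57 0 0 0 0.2;0 -1 57 0 0 0 0.2;0 -1 57 0 0 0 0.2"
}}

```text
t: 14.82
tcp_pos: [0.5046, 0.1823, 0.0043]
tool_rot: [0.709, 0.705, 0.001, 0.001]
force: [-0.1, -1.2, -0.6]
finger_gap: 0.599
gripper_force: 0.0
```

Request:
{"method": "move_arm", "body": {
  "commands": "0 0 0 0 0 0 -1;0 0 0 0 0 0 -1;0 0 0 0 0 0 -1;0 0 0 0 0 0 -1;0 0 0 0 0 0 -1",
  "grip_force": 30
}}

```text
t: 15.45
tcp_pos: [0.5042, 0.1823, 0.0041]
tool_rot: [0.709, 0.705, 0.0, 0.0]
force: [-1.4, 0.5, 5.5]
finger_gap: 0.362
gripper_force: 30.9
```

Request:
{"method": "move_arm", "body": {
  "commands": "-10 0 0 0 0 0 -1;-30 -1 0 0 0 0 -1;-52 -3 0 0 0 0 -1;-74 -4 0 0 0 0 -1;-96 -5 0 0 0 0 -1"
}}

```text
t: 16.08
tcp_pos: [0.4994, 0.0861, 0.0041]
tool_rot: [0.709, 0.705, 0.001, 0.001]
force: [0.3, 4.2, 5.6]
finger_gap: 0.365
gripper_force: 31.0
```

Request:
{"method": "move_arm", "body": {
  "commands": "-22 -1 0 0 0 0 -1;-44 -2 0 0 0 0 -1;-66 -3 0 0 0 0 -1;-86 -4 0 0 0 0 -1;-92 -4 0 0 0 0 -1"
}}

```text
t: 16.7
tcp_pos: [0.4943, -0.0062, 0.0041]
tool_rot: [0.71, 0.705, 0.001, 0.0]
force: [-0.2, 5.1, 7.5]
finger_gap: 0.364
gripper_force: 31.1
```

Run:
```python
from h import *
st(); s=snap('wrist','w5'); slugs(s,(0,640,0,480)); t=snap('top','t5'); slugs(t,(215,360,150,300))
im=cv2.imread('pics/w5.png');o=cv2.resize(im,(400,300));o=np.hstack([o,cv2.resize(cv2.imread('pics/t5.png')[160:340,120:360],(400,300))]);cv2.imwrite('pics/c5.png',o)
```

```text
t 16.7 tcp [ 0.4943 -0.0062  0.0041] q [-0.24  0.76  1.91  0.    0.47 -0.23] F [-0.2  5.1  7.5] gap 0.36
[[ 0.007  1.     0.001]
 [ 1.    -0.007  0.001]
 [ 0.001  0.001 -1.   ]]
slug [ 16.5 416.9] [21. 58.] [ 0.3635 -0.0463] yaw 45.3
slug [329.5 379.5] [21. 79.] [ 0.4952 -0.0283] yaw 89.5
slug [122.4 301.8] [90.8 18.8] [0.4179 0.0074] yaw 48.1
slug [366.5 268.9] [271.8 169.4] [0.5092 0.0178] yaw 82.9
slug [595.8 151.8] [ 22.7 111.2] [0.5833 0.0615] yaw 45.0
slug [468.5   7. ] [14. 27.] [0.5368 0.1042] yaw 89.6
slug [87.  7.] [14. 18.] [0.4243 0.1049] yaw 89.6
slug [308.3 265.3] [45.4 18.8] [0.5092 0.0015] yaw 75.8
slug [227. 241.] [14. 14.] [0.566  0.1823] yaw 89.1
slug [227.  213.5] [13. 14.] [0.628  0.1824] yaw 89.1
```

View pics/c5.png

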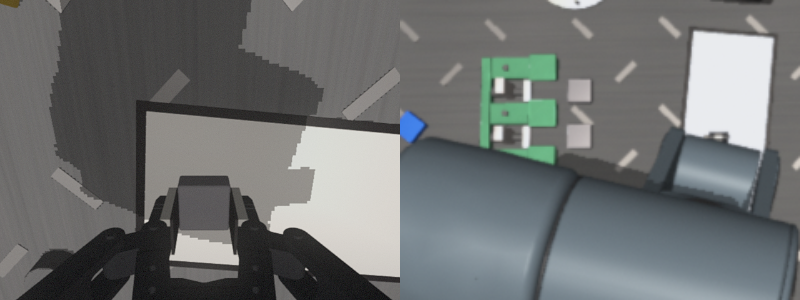

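The crop shows slug 2 gripped on the pan. Slugs 3 and 4 are unmoved at (0.566,0.182) and (0.628,0.182). I'll release it, lift and go to slug 3.

Request:
{"method": "move_arm", "body": {
  "commands": "0 0 0 0 0 0 0.2;0 0 0 0 0 0 0.2;0 0 0 0 0 0 0.2;0 0 -20 0 0 0 0.2;0 0 -60 0 0 0 0.2"
}}

```text
t: 17.42
tcp_pos: [0.4927, -0.0054, 0.0625]
tool_rot: [0.709, 0.705, -0.001, -0.002]
force: [1.0, 0.5, 0.2]
finger_gap: 0.596
gripper_force: 0.0
```

Request:
{"method": "move_arm", "body": {
  "commands": "50 18 0 0 0 0 0.2;100 36 0 0 0 0 0.2;150 54 0 0 0 0 0.2;189 71 0 0 0 0 0.2;189 71 0 0 0 0 0.2"
}}

```text
t: 18.05
tcp_pos: [0.567, 0.1859, 0.0632]
tool_rot: [0.707, 0.707, 0.001, 0.001]
force: [0.1, 0.1, 0.5]
finger_gap: 0.599
gripper_force: 0.0
```

Run:
```python
from h import *
st(); s=snap('wrist','w6'); slugs(s,(200,500,200,320),60,215); print(to([.566,.183,.0045])); t=snap('top','t6');slugs(t,(215,360,150,300))
im=cv2.imread('pics/w6.png');o=cv2.resize(im,(400,300));o=np.hstack([o,cv2.resize(cv2.imread('pics/t6.png')[160:340,120:360],(400,300))]);cv2.imwrite('pics/c6.png',o)
```

```text
t 18.05 tcp [0.567  0.1859 0.0632] q [0.13 0.72 1.63 0.   0.79 0.13] F [0.1 0.1 0.5] gap 0.6
[[ 0.     1.     0.002]
 [ 1.    -0.     0.001]
 [ 0.001  0.002 -1.   ]]
slug [349.5 259.5] [119. 299.] [0.5793 0.1905] yaw 89.9
[-1.2  0.4 58.4]
```

View pics/c6.png

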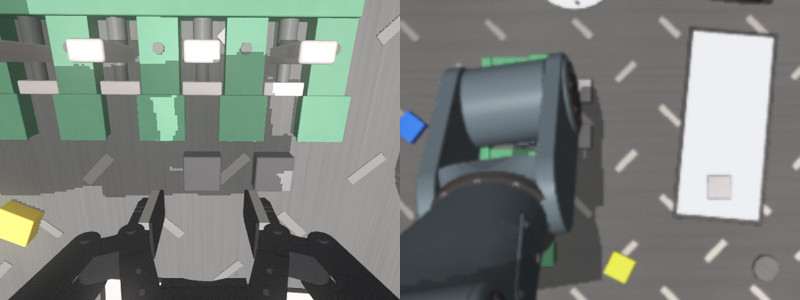

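Slug 2 lies wholly on the pan, and slug 3 is centred between the fingers. I'll grip and drag it.

Request:
{"method": "move_arm", "body": {
  "commands": "-2 0 30 0 0 0 0.2;-2 0 50 0 0 0 0.2;-2 0 58 0 0 0 0.2;-2 0 58 0 0 0 0.2;-2 0 58 0 0 0 -1"
}}

```text
t: 18.77
tcp_pos: [0.5664, 0.1808, 0.0058]
tool_rot: [0.709, 0.705, 0.0, 0.0]
force: [0.3, -0.4, 1.1]
finger_gap: 0.399
gripper_force: 0.0
```

Request:
{"method": "move_arm", "body": {
  "commands": "0 0 0 0 0 0 -1;0 0 0 0 0 0 -1;0 0 0 0 0 0 -1;0 0 0 0 0 0 -1;0 0 0 0 0 0 -1"
}}

```text
t: 19.4
tcp_pos: [0.5665, 0.181, 0.006]
tool_rot: [0.709, 0.705, 0.001, 0.001]
force: [-0.4, -0.3, 5.5]
finger_gap: 0.363
gripper_force: 30.6
```

Request:
{"method": "move_arm", "body": {
  "commands": "-10 0 0 0 0 0 -1;-30 1 0 0 0 0 -1;-52 2 0 0 0 0 -1;-74 3 0 0 0 0 -1;-96 4 0 0 0 0 -1"
}}

```text
t: 20.02
tcp_pos: [0.5699, 0.0853, 0.006]
tool_rot: [0.709, 0.705, 0.001, 0.0]
force: [-0.3, 4.0, 7.1]
finger_gap: 0.362
gripper_force: 30.7
```

Request:
{"method": "move_arm", "body": {
  "commands": "-22 1 0 0 0 0 -1;-44 2 0 0 0 0 -1;-66 3 0 0 0 0 -1;-90 4 0 0 0 0 -1;-96 4 0 0 0 0 -1"
}}

```text
t: 20.65
tcp_pos: [0.5735, -0.0116, 0.006]
tool_rot: [0.71, 0.705, 0.001, 0.0]
force: [0.2, 4.9, 7.7]
finger_gap: 0.362
gripper_force: 30.8
```

Request:
{"method": "move_arm", "body": {
  "commands": "0 0 0 0 0 0 0.2;0 0 0 0 0 0 0.2;0 0 0 0 0 0 0.2;0 0 -20 0 0 0 0.2;0 0 -60 0 0 0 0.2"
}}

```text
t: 21.28
tcp_pos: [0.5713, -0.0105, 0.0641]
tool_rot: [0.709, 0.706, -0.001, -0.002]
force: [0.5, 0.6, -0.0]
finger_gap: 0.602
gripper_force: 0.0
```

Request:
{"method": "move_arm", "body": {
  "commands": "50 14 0 0 0 0 0.2;100 28 0 0 0 0 0.2;150 42 0 0 0 0 0.2;193 56 0 0 0 0 0.2;193 56 0 0 0 0 0.2"
}}

```text
t: 21.9
tcp_pos: [0.6303, 0.1853, 0.0651]
tool_rot: [0.707, 0.707, 0.001, 0.0]
force: [-0.2, 0.2, -0.5]
finger_gap: 0.6
gripper_force: 0.0
```

Run:
```python
from h import *
st(); s=snap('wrist','w7'); print(to([.628,.1835,.0045])); t=snap('top','t7');slugs(t,(215,280,150,300))
im=cv2.imread('pics/w7.png');o=cv2.resize(im,(400,300));o=np.hstack([o,cv2.resize(cv2.imread('pics/t7.png')[160:340,120:360],(400,300))]);cv2.imwrite('pics/c7.png',o)
```

```text
t 21.9 tcp [0.6303 0.1853 0.0651] q [0.12 0.77 1.47 0.   0.9  0.12] F [-0.2  0.2 -0.5] gap 0.6
[[-0.     1.     0.002]
 [ 1.     0.     0.001]
 [ 0.001  0.002 -1.   ]]
[ 0.2 -1.4 60.3]
```

View pics/c7.png

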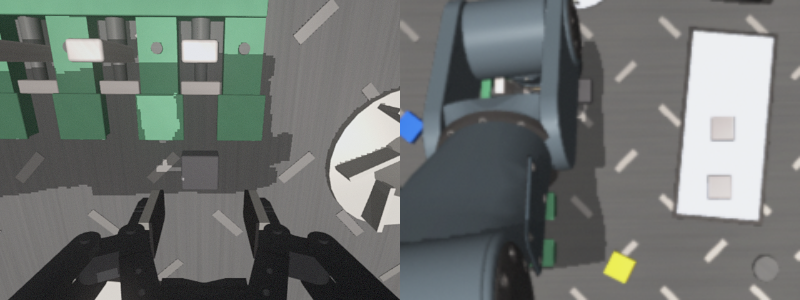

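Two slugs are on the pan and slug 4 is in place. Same again for slug 4.

Request:
{"method": "move_arm", "body": {
  "commands": "-1 -2 30 0 0 0 0.2;-1 -2 50 0 0 0 0.2;-1 -2 60 0 0 0 0.2;-1 -2 60 0 0 0 0.2;-1 -2 60 0 0 0 -1"
}}

```text
t: 22.62
tcp_pos: [0.6284, 0.1805, 0.0059]
tool_rot: [0.709, 0.705, 0.0, 0.0]
force: [-5.6, -1.3, 2.3]
finger_gap: 0.399
gripper_force: 0.9
```

Request:
{"method": "move_arm", "body": {
  "commands": "0 0 0 0 0 0 -1;0 0 0 0 0 0 -1;0 0 0 0 0 0 -1;0 0 0 0 0 0 -1;0 0 0 0 0 0 -1"
}}

```text
t: 23.25
tcp_pos: [0.6286, 0.1807, 0.0061]
tool_rot: [0.709, 0.705, 0.001, 0.001]
force: [-0.5, 0.3, 5.8]
finger_gap: 0.366
gripper_force: 30.6
```

Request:
{"method": "move_arm", "body": {
  "commands": "-10 1 0 0 0 0 -1;-30 3 0 0 0 0 -1;-52 5 0 0 0 0 -1;-74 7 0 0 0 0 -1;-98 9 0 0 0 0 -1"
}}

```text
t: 23.88
tcp_pos: [0.6369, 0.0835, 0.006]
tool_rot: [0.709, 0.705, 0.001, -0.0]
force: [0.4, 4.0, 6.5]
finger_gap: 0.363
gripper_force: 30.6
```

Request:
{"method": "move_arm", "body": {
  "commands": "-22 2 0 0 0 0 -1;-44 4 0 0 0 0 -1;-66 6 0 0 0 0 -1;-90 8 0 0 0 0 -1;-103 8 0 0 0 0 -1"
}}

```text
t: 24.5
tcp_pos: [0.6446, -0.0204, 0.0061]
tool_rot: [0.709, 0.705, 0.001, 0.0]
force: [-0.4, 4.5, 6.4]
finger_gap: 0.366
gripper_force: 30.7
```

Request:
{"method": "move_arm", "body": {
  "commands": "0 0 0 0 0 0 0.2;0 0 0 0 0 0 0.2;0 0 0 0 0 0 0.2;0 0 -20 0 0 0 0.2;0 0 -75 0 0 0 0.2"
}}

```text
t: 25.12
tcp_pos: [0.6417, -0.0198, 0.079]
tool_rot: [0.709, 0.706, -0.002, -0.003]
force: [2.0, -0.0, 0.1]
finger_gap: 0.598
gripper_force: 0.0
```

Run:
```python
from h import *
st(); print(to([.459,-.246,.08]))
```

```text
t 25.12 tcp [ 0.6417 -0.0198  0.079 ] q [-0.2   0.74  1.5  -0.    0.91 -0.2 ] F [ 2.  -0.   0.1] gap 0.6
[[ 0.004  1.    -0.006]
 [ 1.    -0.004  0.001]
 [ 0.001 -0.006 -1.   ]]
[-2.271e+02 -1.817e+02 -1.000e-01]
```

Request:
{"method": "move_arm", "body": {
  "commands": "-40 -30 -5 0 0 0 -1;-85 -68 -5 0 0 0 -1;-130 -105 -5 0 0 0 -1;-175 -140 -5 0 0 0 -1;-220 -175 -5 0 0 0 -1"
}}

```text
t: 25.75
tcp_pos: [0.4674, -0.2411, 0.0867]
tool_rot: [0.709, 0.706, 0.0, 0.001]
force: [0.3, -0.0, 0.1]
finger_gap: -0.003
gripper_force: 0.0
```

Request:
{"method": "move_arm", "body": {
  "commands": "-7 -6 0 0 0 0 -1;-7 -6 0 0 0 0 -1;-7 -6 0 0 0 0 -1;-7 -6 0 0 0 0 -1;-7 -6 0 0 0 0 -1"
}}

```text
t: 26.38
tcp_pos: [0.4624, -0.2457, 0.0852]
tool_rot: [0.708, 0.706, 0.0, -0.0]
force: [-0.1, -0.6, 0.1]
finger_gap: -0.001
gripper_force: 0.0
```

Run:
```python
from h import *
st(); s=snap('wrist','w8'); print(to([.458,-.246,.051])); t=snap('top','t8')
cv2.imwrite('pics/c8.png',np.hstack([cv2.resize(cv2.imread('pics/w8.png'),(320,240)),cv2.resize(cv2.imread('pics/t8.png')[140:340,110:460],(420,240))]))
pc=np.array([.5793,-.0134]);a=-.0977;M=np.array([[np.cos(a),np.sin(a)],[-np.sin(a),np.cos(a)]])
im=t['image'].astype(int); m=np.zeros(im.shape[:2],np.uint8)
q=cv2.boxPoints(((314.6,235.),(47,108),4.76)).astype(np.int32); cv2.fillPoly(m,[q],1); print(np.median(im[m>0],axis=0))
d=((im.mean(2)<222)&(m>0)).astype(np.uint8)
d=cv2.morphologyEx(d,cv2.MORPH_OPEN,np.ones((5,5),np.uint8))
for c in cv2.findContours(d,0,1)[0]:
    r=cv2.minAreaRect(c); w=world(t,*r[0],.016)[:2]; print(r, np.round(w,4),'pan coords mm',np.round(M@(w-pc)*1e3,1))
```

```text
t 26.38 tcp [ 0.4624 -0.2457  0.0852] q [-0.7   0.62  1.81  0.    0.71 -0.7 ] F [-0.1 -0.6  0.1] gap -0.0
[[ 0.003  1.     0.   ]
 [ 1.    -0.003  0.   ]
 [ 0.     0.    -1.   ]]
[-0.2 -4.2 34.2]
[237. 238. 241.]
((308.0, 277.0), (24.0, 44.0), 90.0) [0.4832 0.0025] pan coords mm [-97.2   6.4]
((313.0, 237.0), (14.0, 14.0), 90.0) [ 0.572  -0.0099] pan coords mm [-7.6  2.8]
((317.0, 205.5), (15.0, 14.0), 90.0) [ 0.6429 -0.0199] pan coords mm [63.9 -0.2]
```

View pics/c8.png

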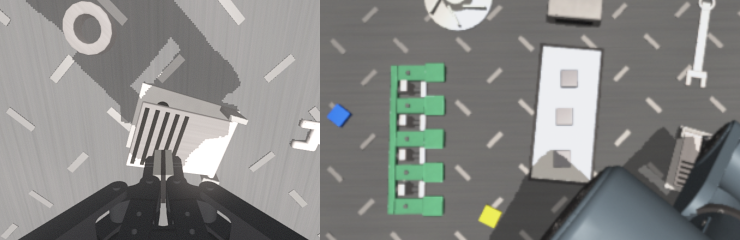

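All three slugs lie on the pan, the slides are back and the pedal is up. I'll press for the weight.

Request:
{"method": "move_arm", "body": {
  "commands": "0 -3 15 0 0 0 -1;0 -3 30 0 0 0 -1;0 -3 40 0 0 0 -1;0 -3 48 0 0 0 -1;0 -3 54 0 0 0 -1"
}}

```text
t: 27.1
tcp_pos: [0.4573, -0.2458, 0.0339]
tool_rot: [0.708, 0.706, -0.001, -0.002]
force: [-12.6, 5.5, 70.6]
finger_gap: 0.003
gripper_force: 35.5
```

Request:
{"method": "move_arm", "body": {
  "commands": "0 0 1 0 0 0 -1;0 0 2 0 0 0 -1;0 0 2 0 0 0 -1;0 0 2 0 0 0 -1;0 0 2 0 0 0 -1"
}}

```text
t: 27.72
tcp_pos: [0.4573, -0.2458, 0.0343]
tool_rot: [0.708, 0.706, -0.001, -0.001]
force: [-10.4, 5.0, 48.8]
finger_gap: 0.003
gripper_force: 24.4
```

Fully down on the stop. I'll lift clear and check.

Request:
{"method": "move_arm", "body": {
  "commands": "0 0 -10 0 0 0 -1;0 0 -30 0 0 0 -1;0 0 -60 0 0 0 -1;-40 0 -110 0 0 0 -1;-100 0 -150 0 0 0 -1"
}}

```text
t: 28.35
tcp_pos: [0.4588, -0.3374, 0.1745]
tool_rot: [0.708, 0.706, 0.0, 0.0]
force: [1.4, -0.4, -0.6]
finger_gap: -0.005
gripper_force: 0.0
```

Request:
{"method": "move_arm", "body": {
  "commands": "-50 -5 0 0 0 0 -1;-100 -10 0 0 0 0 -1;-140 -10 0 0 0 0 -1;-140 -10 0 0 0 0 -1;-140 -10 0 0 0 0 -1"
}}

```text
t: 28.98
tcp_pos: [0.4473, -0.4763, 0.172]
tool_rot: [0.709, 0.705, 0.0, -0.001]
force: [0.7, 1.7, -0.3]
finger_gap: 0.003
gripper_force: 0.0
```

Run:
```python
from h import *
st(); t=snap('top','t9')
cv2.imwrite('pics/c9.png',cv2.resize(cv2.imread('pics/t9.png')[110:340,110:550],(800,418)))
```

```text
t 28.98 tcp [ 0.4473 -0.4763  0.172 ] q [-0.99  0.63  1.41  0.    1.1  -0.98] F [ 0.7  1.7 -0.3] gap 0.0
[[ 0.005  1.    -0.001]
 [ 1.    -0.005  0.002]
 [ 0.002 -0.001 -1.   ]]
```

View pics/c9.png

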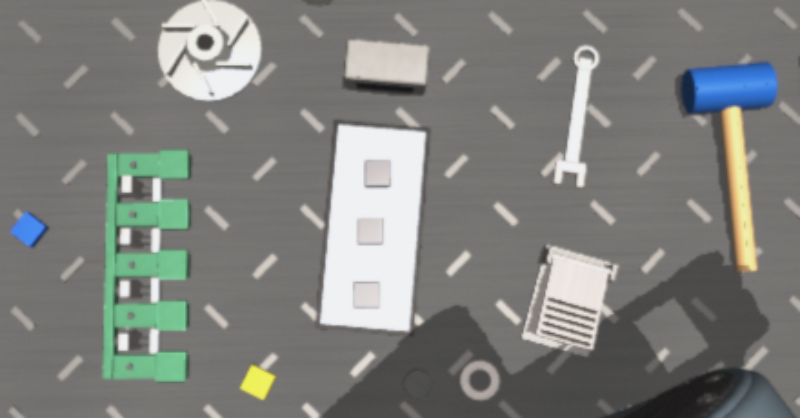

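The crop shows three slugs wholly on the pan at (377,173), (370,231) and (366,295). The pedal is up, the slides are back and the bystanders are undisturbed, so I'll sign off.

```bash
python3 -c "
from station import ticket
print(ticket.sign_off())"
```

```text
the job is handed in; nothing more can be done
None
```

The job is handed in: I zeroed the scale with the pan empty, slid slugs 2, 3 and 4 onto the pan (lane 1 was empty), and pressed the pedal to its stop again for the weight; the last picture shows the slugs flat on the pan, pedal up, slides back and nothing else moved.

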